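# Prime the toy cars with the spray can

### The arm

A 7-joint arm with a two-finger parallel gripper is mounted at the origin on the work surface. World frame = base frame: x ahead of the robot, y to its left, z up, the work surface at z = 0. Lengths are in m, angles in degrees, forces in N, time in s.
With the tool pointing down it reaches from about 0.425 to 0.875 m from the base axis. Payload 4.7 kg.
Tool frame: the origin (TCP) lies at the centre of the arm's flange, where the gripper is bolted on; the fingertips stand 182 mm ahead of it and the grasp point (between the pads) lies 164 mm ahead of it (env.grip_depth is the distance from the TCP to the grasp point, in m); z points along the fingers, y is the line along which they close (so a half turn about z gives the same grasp; the last joint's range is limited). The gripper opens to 87 mm and grips with 3 to 60 N. Pads are 19 mm wide; open, the fingers measure 117 mm over their backs; the gripper's body (75 mm by 190 mm) begins 51 mm behind the grasp point.
Start: joints at [69.162, 18.392, -4.016, 83.108, 1.295, 78.541, -3.26], TCP at [0.24, -0.604, 0.405] pointing down, gripper open.
Joint ranges: [-163.93, 163.93], [-17.29, 119.83], [-79.2, 71.16], [3.27, 140.29], [-89.18, 269.18], [5.43, 117.66], [-154.24, 154.24]. Speed limits (degrees/s): [147.25, 147.25, 180, 180, 180, 180, 180].

### API

Orientations are given as [roll, pitch, yaw] about the fixed x, y, z axes, in that order (R = Rz(yaw) Ry(pitch) Rx(roll)).
In Python, from cell import env gives the robot as it stands. The module is installed in compiled form; this text tells all that it offers.
- The arm moves only by the tool send_rows, never from a script. Its arguments are lists of equal length, an entry for each row: "xyz": the shift along the tool's x, y, z in m, a list of three; "rotation": the turn, a rotation vector about the tool's x, y, z in rad, a list of three; "jaw": the opening, from 0 (shut) to 1 (fully open). A call has 1 to 20 rows; each row shifts and turns the commanded pose from where the row before left it, along the tool's axes as they then stand; what a row does not reach is not made up. A row lasts 1/10 s, in which the tool goes at most 50 mm and 8.59 degrees, less where a joint would pass 70% of its speed; a pose out of reach is approached as far as the arm can. A call is refused whole if a number of a shift passes 0.05 or a number of a turn 0.15, either way. A call with a gripper value outside its range is refused whole. The fingers move at their own pace and stop on an object; "newtons" is the grip in N (left out, the last holds). Time passes only in rows, so rows that do not move let the fingers close. It gives the time, the measured TCP pose, the force, the opening and the grip force at its end, in the units of the state.
- env.get_obs(): the state, without advancing time (a new reading comes with each control period).
- env.read_camera(name): name is "scene" or "top"; returns a dict with "image" (420x560x3 uint8, blue, green, red), "fx", "fy", "cx", "cy" (pixels), "distortion" ([k1, k2, p1, p2, k3] as OpenCV has them; the pictures are not rectified), "R" (3x3) and "t" (3): a world point X has camera coordinates R X + t. Camera axes: x right, y down, z forward; pixel columns grow to the right and rows downward; lengths in m; the calibration is good to about 2 mm. A picture is of the moment at which its call begins. There is no depth.
- env.sign_off(): hands the job in; it is judged then, once.
The state is a dict: "time_s": time; "qpos": joint angles; "joint_velocities": joint speeds; "effort": joint torques, N m; "tool_pos": TCP position; "tool_rot": TCP orientation; "force": force on the tool from outside, world axes, zero at the start; "wrist_torque": the same for the moment, N m; "grip_width": finger opening in m; "grasp_force": force on a finger pad.
Only numpy, scipy, OpenCV 4.12 (cv2) and the standard library are available. Lean on these libraries where they do the work, as an engineer would, in place of code of your own. Each camera call takes 0.05 s, during which the arm holds its last target. There are 200 camera calls.

### The job

Prime the wooden toy cars: clear the speckled foam block off the cardboard spray mat into the plywood scrap crate, stand all the toy cars upright on the mat, fully on it, and then push the spray can's red cap all the way down for about half a second and let it spring back up; never spray while the foam is still on the mat. Then move every car to the wire drying rack, standing upright and fully on it, and leave the scissors, the glue gun and the turquoise box where they are.

Things in the scene. Friction and masses are not known exactly. Their poses are not given: they have to be found in the camera images.
- spray_mat: brown cardboard spray mat lying fixed on the table, 160 mm (its x) by 300 mm (its y), 4 mm thick; origin at the centre of its underside, z up
- spray_can: fixed upright spray can, blue with a yellow band, 56 mm across, on a 90 mm square plywood foot with a small plywood back; it stands beyond the mat's +y end; its metal top is 156 mm and the top of its red cap 186 mm above the table; origin at the centre of its underside
- nozzle_top (a point): centre of the flat top of the can's red round nozzle cap, 34 mm across, 186 mm above the table when up; free from above. It moves down with the cap
- nozzle (a joint): travel of the nozzle cap in m: 0 is up, 0.008 fully down against its stop. A spring pushes it back: about 1 N to start it, about 6.7 N to hold it fully down
- scrap_crate: open plywood crate fixed to the table, 180 by 180 mm outside, 60 mm high, walls 6 mm and floor 6 mm thick, empty; origin at the centre of its underside
- drying_rack: flat wire drying rack of steel bars, fixed to the table, 300 mm (its x) by 150 mm (its y), its top a level 6 mm above the table; origin at the centre of its underside, z up
- foam: white foam block with black specks, 90 mm long (its x), 52 mm wide (its y), 42 mm high, 40 g, stiff; it lies flat on the spray mat at the start; origin at the centre of its underside
- car_a: unpainted brown wooden toy-car body without wheels, 70 mm long (its x), 42 mm wide (its y), 34 mm high: a 20 mm high slab with a 36 mm long cabin on it, flush at both sides, its middle 6 mm towards +x; 60 g; origin at the centre of its underside, z up when it stands upright. Two or three cars are there in a run; an absent one has no pose. Easily gripped across its width from above
- car_b: unpainted brown wooden toy-car body without wheels, 70 mm long (its x), 42 mm wide (its y), 34 mm high: a 20 mm high slab with a 36 mm long cabin on it, flush at both sides, its middle 6 mm towards +x; 60 g; origin at the centre of its underside, z up when it stands upright. Two or three cars are there in a run; an absent one has no pose. Easily gripped across its width from above
- car_c: unpainted brown wooden toy-car body without wheels, 70 mm long (its x), 42 mm wide (its y), 34 mm high: a 20 mm high slab with a 36 mm long cabin on it, flush at both sides, its middle 6 mm towards +x; 60 g; origin at the centre of its underside, z up when it stands upright. Two or three cars are there in a run; an absent one has no pose. Easily gripped across its width from above
- scissors: blue-handled scissors lying flat, 150 mm long, about 8 mm high; origin at their pivot. It belongs to somebody else: leave it where it is.
- glue_gun: dark blue glue gun in a plywood stand, 100 by 80 mm foot, about 105 mm high; origin at the centre of the foot's underside. It belongs to somebody else: leave it where it is.
- toy_box: small open turquoise cardboard box, 75 mm square, 85 mm high; origin at the centre of its underside. It belongs to somebody else: leave it where it is.

How it is judged:
By the outcome, as a careful person would: the job done as asked, in the order asked, and still so for the second after the job is handed in, with the robot touching nothing.
Of car_a, car_b, car_c only 2 to 3 are there at a start; the rules pass over those that are not, and their reading is None.
At some moment in a run one of car_a, car_b, car_c may be knocked a few centimetres aside while the robot is not near it.
Once in a run the grip may slacken for a moment while it holds something.
It also fails if it takes over 210 s, if anything falls off the work surface, if the arm or the gripper's body presses on something with over 40 N, if the wrist force passes 120 N, or if a joint passes its speed limit or range.

## Working session

There is one attempt and no reset: what is moved stays moved. The work goes in short steps, Python scripts to look and compute and a tool call to move; the robot and the scene stay as the last step left them, time stands still between calls to the robot, and variables do not carry over. Pictures are saved under pics/ and viewed, at most 16 in all, crops included, and the job is handed in when it is done.

Besides the shell and the picture viewer there is one more tool, called after ">>>" as name(argument=value, ...), one argument or row to a line, values as JSON. send_rows: Moves the arm, as the interface text tells. Its arguments: {"type":"object","properties":{"xyz":{"type":"array"},"rotation":{"type":"array"},"jaw":{"type":"array"},"newtons":{"type":"number"}},"required":["xyz","rotation","jaw"]}

```bash
mkdir -p pics; ls
python3 - <<'E'
from cell import env
import cv2
print(env.get_obs())
for n in ("scene","top"):
    c=env.read_camera(n); cv2.imwrite(f"pics/{n}0.png",c["image"])
    print(n,{k:v for k,v in c.items() if k!="image"})
E
```

```text
pics
{'time_s': 0.0, 'qpos': array([69.16139985, 18.43979432, -4.01423082, 83.17601599,  1.2956226 ,
       78.54175933, -3.25982075]), 'joint_velocities': array([ 0.06246927, -0.03046627, -0.09278285, -0.02071358,  0.02765263,
        0.04745574, -0.10256419]), 'effort': array([-6.21760573e-04, -4.91283453e+01, -4.04180093e-01, -3.12522554e+01,
       -6.37133187e-02,  4.36752336e-02,  1.65656352e-04]), 'tool_pos': array([ 0.23964799, -0.60398042,  0.40364292]), 'tool_rot': array([-1.79887706e+02,  6.88646610e-03,  2.16474505e+01]), 'force': array([ 0.10822339, -0.04748341,  0.22600697]), 'wrist_torque': array([-0.02478413,  0.03619076,  0.02055927]), 'grasp_force': 0.0, 'grip_width': 0.08691066182765707}
scene {'fx': 382.75094003879235, 'fy': 382.75094003879235, 'cx': 279.1692405618545, 'cy': 207.37036299899017, 'distortion': array([-0.09410755,  0.        ,  0.        ,  0.        ,  0.        ]), 'R': array([[ 0.5493292 ,  0.83555319, -0.00939683],
       [ 0.69277562, -0.46169127, -0.55398836],
       [-0.46722517,  0.29781209, -0.83247138]]), 't': array([-0.38101016, -0.30028772,  1.28425794])}
top {'fx': 439.32313198307554, 'fy': 439.32313198307554, 'cx': 277.9579209753061, 'cy': 210.78683469441918, 'distortion': array([-0.07738547,  0.        ,  0.        ,  0.        ,  0.        ]), 'R': array([[-0.00511701, -0.99990285,  0.01296533],
       [-0.9863912 ,  0.00291629, -0.16438947],
       [ 0.16433569, -0.01363007, -0.9863103 ]]), 't': array([0.05325361, 0.59714009, 1.13161362])}
```

View pics/scene0.png

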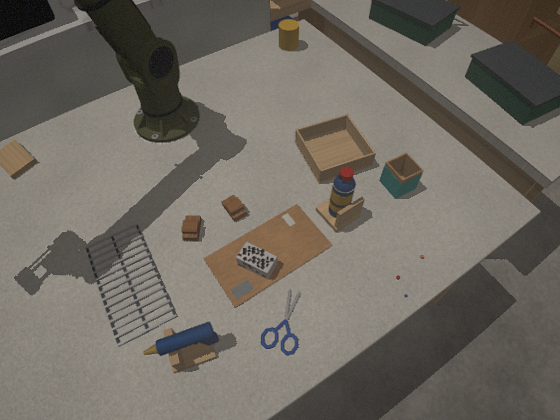

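View pics/top0.png

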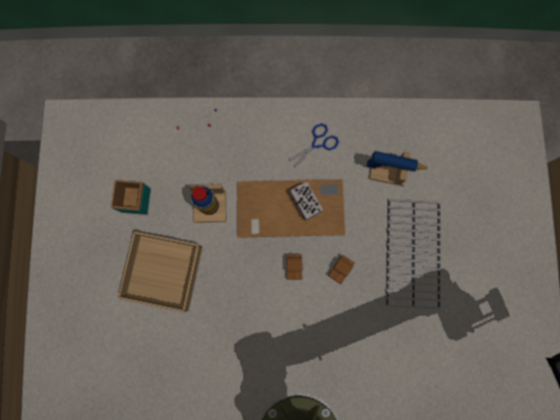

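Two cars show: in the top view at (294,266) and (341,269). The foam is at (305,200) on the mat (236–344, 180–237), the can cap at (200,193), the crate at (160,270) and the rack at (413,253). I'll zoom in on the details.

```bash
cat > h.py <<'E'
from cell import env
import numpy as np, cv2
def K(c): return np.array([[c["fx"],0,c["cx"]],[0,c["fy"],c["cy"]],[0,0,1]])
def ray(c,uv):
    n=cv2.undistortPoints(np.array(uv,float).reshape(-1,1,2),K(c),c["distortion"]).reshape(-1,2)
    d=np.c_[n,np.ones(len(n))]@c["R"]; return -c["R"].T@c["t"],d
def plane(c,uv,z):
    o,d=ray(c,uv); return o+d*((z-o[2])/d[:,2])[:,None]
def proj(c,X):
    r,_=cv2.Rodrigues(c["R"]); return cv2.projectPoints(np.array(X,float).reshape(-1,1,3),r,c["t"],K(c),c["distortion"])[0].reshape(-1,2)
def crop(c,x0,y0,x1,y1,s,name): cv2.imwrite("pics/"+name,cv2.resize(c["image"][y0:y1,x0:x1],None,fx=s,fy=s,interpolation=cv2.INTER_CUBIC))
E
python3 - <<'E'
from h import *
import numpy as np
t=env.read_camera("top"); s=env.read_camera("scene")
a=cv2.resize(t["image"][165:295,230:450],None,fx=3.6,fy=3.6,interpolation=cv2.INTER_CUBIC)
cv2.imwrite("pics/tz.png",a)
crop(s,165,180,345,310,4.4,"sz.png")
hsv=cv2.cvtColor(t["image"],cv2.COLOR_BGR2HSV)
print("rack corners",plane(t,[[388,200],[439,203],[438,307],[387,306]],.006).round(3).tolist())
print("mat",plane(t,[[236.5,181.5],[344,180],[345,235.5],[237.5,237.5]],.004).round(3).tolist())
print("crate rim",plane(t,[[132,231],[201,243],[188,311],[119,299]],.06).round(3).tolist())
for z in(.186,):
  m=((hsv[...,0]<8)|(hsv[...,0]>172))&(hsv[...,1]>170)&(hsv[...,2]>80); m[:180]=0;m[205:]=0;m[:,:185]=0;m[:,220:]=0
  v,u=np.nonzero(m); print("cap",len(u),u.mean(),v.mean(),plane(t,[[u.mean(),v.mean()]],z))
E
```

```text
rack corners [[0.634, -0.26, 0.006], [0.626, -0.407, 0.006], [0.336, -0.387, 0.006], [0.341, -0.245, 0.006]]
mat [[0.689, 0.167, 0.004], [0.693, -0.138, 0.004], [0.535, -0.136, 0.004], [0.53, 0.162, 0.004]]
crate rim [[0.542, 0.439, 0.06], [0.51, 0.254, 0.06], [0.334, 0.284, 0.06], [0.364, 0.465, 0.06]]
cap 142 198.92253521126761 192.9718309859155 [[0.61822859 0.24128692 0.186     ]]
```

View pics/tz.png

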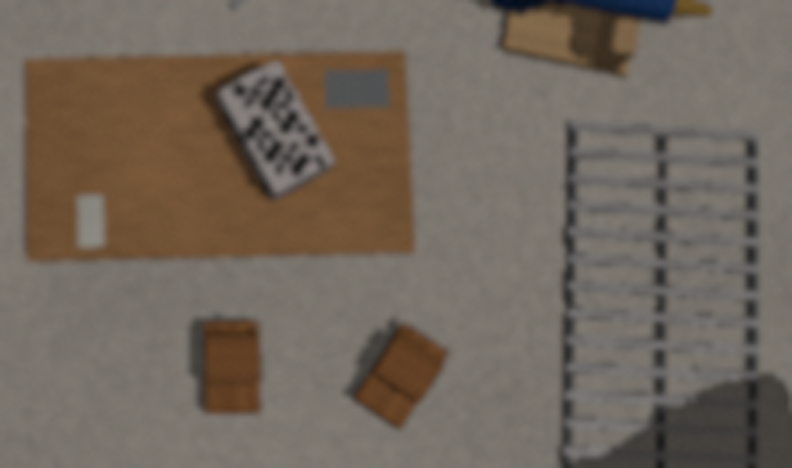

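View pics/sz.png

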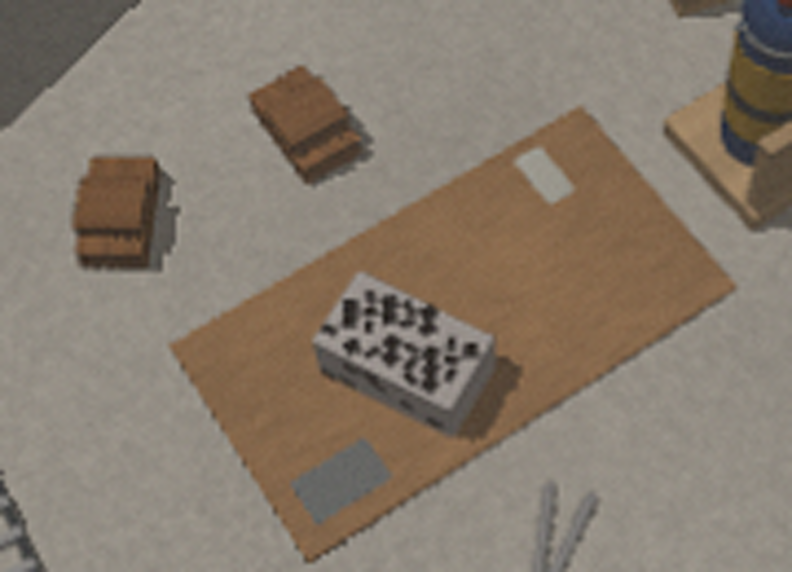

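Both cars stand upright on the table (crop tz at (231,366) and (401,375)). The foam lies diagonally on the mat (crop tz at (273,128)). The grey and white patches on the mat are only flat prints. Next I'll measure the poses, and check the toy box, can and glue gun for a hidden third car.

```bash
cat >> h.py <<'E'
def cars(c,z=.027,zoff=0):
    """centre, long-axis yaw, size, of brown blobs (saturated reddish brown)"""
    hsv=cv2.cvtColor(c["image"],cv2.COLOR_BGR2HSV)
    m=cv2.inRange(hsv,(4,115,25),(13,255,165))
    m=cv2.morphologyEx(m,cv2.MORPH_OPEN,np.ones((2,2)))
    out=[]
    for k in cv2.findContours(m,cv2.RETR_EXTERNAL,cv2.CHAIN_APPROX_NONE)[0]:
        if cv2.contourArea(k)<120: continue
        p=plane(c,k.reshape(-1,2),z+zoff)[:,:2]
        (cx,cy),(w,h),_=r=cv2.minAreaRect((p*1000).astype(np.float32))
        b=cv2.boxPoints(r); e=max((b[1]-b[0],b[2]-b[1]),key=np.linalg.norm)
        out.append((k.reshape(-1,2).mean(0).round(0).tolist(),round(cx),round(cy),round(w),round(h),round(float(np.degrees(np.arctan2(e[1],e[0]))%180),1)))
    return out
def foam(c,z=.046):
    hsv=cv2.cvtColor(c["image"],cv2.COLOR_BGR2HSV)
    return hsv
E
python3 - <<'E'
from h import *
t=env.read_camera("top"); s=env.read_camera("scene")
hsv=cv2.cvtColor(t["image"],cv2.COLOR_BGR2HSV)
for p in [(290,262),(294,275),(341,265),(260,200),(190,215)]: print(p,hsv[p[1],p[0]])
print(cars(t)); print(cars(s))
# foam top corners from crop tz
q=np.array([[216,97],[278,62],[333,162],[277,197]])/3.6+[230,165]
f=plane(t,q-[.35,.35],.046); print((f*1000).round().tolist(),f.mean(0).round(4))
print("foam yaws",[np.degrees(np.arctan2(*(f[i+1]-f[i])[1::-1])).round(1) for i in range(3)])
q=np.array([[362,272],[494,337],[458,405],[316,345]])/4.4+[165,180]
f=plane(s,q,.046); print((f*1000).round().tolist(),f.mean(0).round(4))
A=cv2.resize(t["image"][165:235,100:240],(400,200),interpolation=cv2.INTER_CUBIC)
B=cv2.resize(s["image"][140:240,310:430],(400,333),interpolation=cv2.INTER_CUBIC)
C=cv2.resize(t["image"][140:200,355:435],(400,300),interpolation=cv2.INTER_CUBIC)
D=cv2.resize(s["image"][310:380,140:230],(400,311),interpolation=cv2.INTER_CUBIC)
im=np.zeros((600,800,3),np.uint8); im[:200,:400]=A; im[200:533,:400]=B; im[:300,400:]=C; im[289:600,400:]=D
cv2.imwrite("pics/m.png",im)
E
```

```text
(290, 262) [ 14 163  97]
(294, 275) [ 13 159  93]
(341, 265) [ 14 162  96]
(260, 200) [ 15 135 113]
(190, 215) [ 16  26 127]
[]
[]
[[651.0, 19.0, 46.0], [678.0, -29.0, 46.0], [601.0, -69.0, 46.0], [574.0, -26.0, 46.0]] [ 0.6258 -0.0261  0.046 ]
foam yaws [np.float64(-60.3), np.float64(-152.5), np.float64(121.8)]
[[581.0, -22.0, 46.0], [658.0, 18.0, 46.0], [682.0, -21.0, 46.0], [607.0, -68.0, 46.0]] [ 0.632  -0.0231  0.046 ]
```

View pics/m.png

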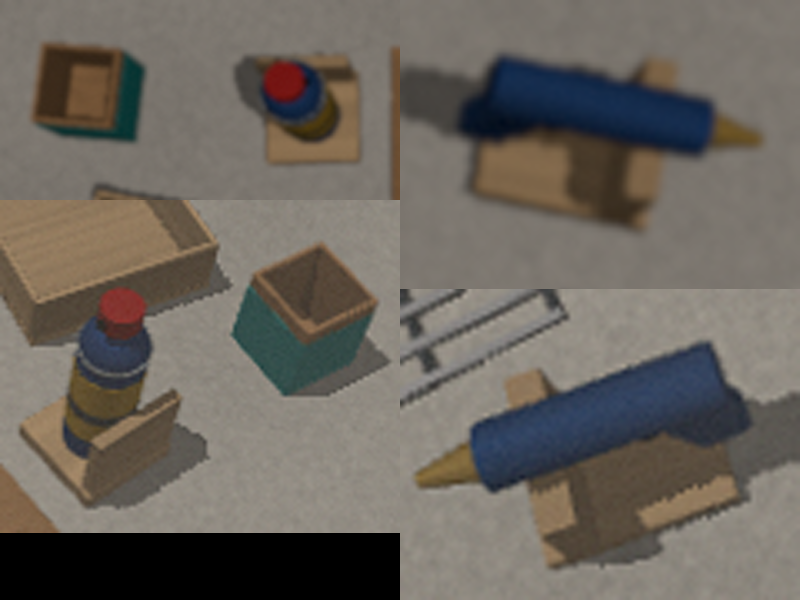

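The toy box, crate and surroundings hold no third car, so there are two. Next I'll refine the car measurements and plan the first move.

```bash
sed -i 's/m=cv2.inRange.*/m=cv2.inRange(hsv,(6,146,30),(15,255,150))/' h.py
cat >> h.py <<'E'
def go(x,y,z,yaw=None,step=.03):
    """grasp point target (tool down) -> total tool shift, rows, per-row shift and turn"""
    o=env.get_obs(); p=np.array(o["tool_pos"]); psi=o["tool_rot"][2]
    d=np.array([x,y,z+env.grip_depth])-p
    a=np.radians(psi); sh=np.array([np.cos(a)*d[0]+np.sin(a)*d[1],np.sin(a)*d[0]-np.cos(a)*d[1],-d[2]])
    dy=0 if yaw is None else ((yaw-psi+90)%180)-90
    n=max(1,int(np.ceil(np.abs(sh).max()/step)))
    print(f"shift {sh.round(4).tolist()} n={n} per row {(sh/n).round(4).tolist()} | yaw now {psi:.1f} turn_z(rad) {-np.radians(dy):.3f} rot {o['tool_rot'].round(2).tolist()}")
E
python3 - <<'E'
from h import *
for n in("top","scene"):
    c=env.read_camera(n)
    for r in cars(c): print(n,r)
go(.629,-.025,.12,27.5)
E
```

```text
top ([342.0, 270.0], 439, -121, 38, 63, 145.9)
top ([295.0, 268.0], 447, 5, 32, 62, 179.5)
shift [0.5754, -0.3947, 0.1211] n=20 per row [0.0288, -0.0197, 0.0061] | yaw now 21.6 turn_z(rad) -0.102 rot [-179.99, 0.0, 21.65]
```

>>> send_rows(
  xyz=[
    [0.029, -0.02, 0.006],
    [0.029, -0.02, 0.006],
    [0.029, -0.02, 0.006],
    [0.029, -0.02, 0.006],
    [0.029, -0.02, 0.006],
    [0.029, -0.02, 0.006],
    [0.029, -0.02, 0.006],
    [0.029, -0.02, 0.006],
    [0.029, -0.02, 0.006],
    [0.029, -0.02, 0.006],
    [0.029, -0.02, 0.006],
    [0.029, -0.02, 0.006],
    [0.029, -0.02, 0.006],
    [0.029, -0.02, 0.006],
    [0.029, -0.02, 0.006],
    [0.029, -0.02, 0.006],
    [0.029, -0.02, 0.006],
    [0.029, -0.02, 0.006],
    [0.029, -0.02, 0.006],
    [0, 0, 0],
  ],
  rotation=[
    [0, 0, -0.01],
    [0, 0, -0.01],
    [0, 0, -0.01],
    [0, 0, -0.01],
    [0, 0, -0.01],
    [0, 0, -0.01],
    [0, 0, -0.01],
    [0, 0, -0.01],
    [0, 0, -0.01],
    [0, 0, -0.01],
    [0, 0, 0],
    [0, 0, 0],
    [0, 0, 0],
    [0, 0, 0],
    [0, 0, 0],
    [0, 0, 0],
    [0, 0, 0],
    [0, 0, 0],
    [0, 0, 0],
    [0, 0, 0],
  ],
  jaw=[1, 1, 1, 1, 1, 1, 1, 1, 1, 1, 1, 1, 1, 1, 1, 1, 1, 1, 1, 1],
  newtons=15,
)

```text
time_s: 2.4
tool_pos: [0.5721, -0.0172, 0.2903]
tool_rot: [-179.8, -0.1, 27.8]
force: [0.5, 0.6, 0.2]
grip_width: 0.0869
grasp_force: 0.0
```

Run:
```python
from h import *
print(env.get_obs()["tool_pos"],env.get_obs()["force"])
go(.629,-.025,.028,27.5)
```

```text
[ 0.5720692  -0.01715661  0.29033212] [0.45841445 0.55605865 0.20907033]
shift [0.0467, 0.0335, 0.0988] n=4 per row [0.0117, 0.0084, 0.0247] | yaw now 27.8 turn_z(rad) 0.006 rot [-179.81, -0.13, 27.83]
```

>>> send_rows(
  xyz=[
    [0.023, 0.017, 0],
    [0.0235, 0.0165, 0],
    [0, 0, 0.025],
    [0, 0, 0.025],
    [0, 0, 0.025],
    [0, 0, 0.014],
    [0, 0, 0.009],
    [0, 0, 0],
    [0, 0, 0],
    [0, 0, 0],
    [0, 0, 0],
    [0, 0, 0],
    [0, 0, 0],
    [0, 0, 0],
    [0, 0, 0],
    [0, 0, 0],
  ],
  rotation=[
    [0, 0, 0],
    [0, 0, 0],
    [0, 0, 0],
    [0, 0, 0],
    [0, 0, 0],
    [0, 0, 0],
    [0, 0, 0],
    [0, 0, 0],
    [0, 0, 0],
    [0, 0, 0],
    [0, 0, 0],
    [0, 0, 0],
    [0, 0, 0],
    [0, 0, 0],
    [0, 0, 0],
    [0, 0, 0],
  ],
  jaw=[1, 1, 1, 1, 1, 1, 1, 1, 0.3, 0.3, 0.3, 0.3, 0.3, 0.3, 0.3, 0.3],
)

```text
time_s: 4.0
tool_pos: [0.6278, -0.0312, 0.193]
tool_rot: [180.0, -0.0, 27.4]
force: [-1.6, 0.8, 3.4]
grip_width: 0.0517
grasp_force: 15.0
```

Run:
```python
from h import *
print(env.get_obs()["tool_pos"])
go(.437,.360,.15,80)
```

```text
[ 0.62784173 -0.03124547  0.19303665]
shift [0.0105, -0.4352, -0.1205] n=15 per row [0.0007, -0.029, -0.008] | yaw now 27.4 turn_z(rad) -0.918 rot [180.0, -0.01, 27.39]
```

>>> send_rows(
  xyz=[
    [0, 0, -0.02],
    [0, 0, -0.03],
    [0, 0, -0.035],
    [0, 0, -0.035],
    [0.0007, -0.029, 0],
    [0.0007, -0.029, 0],
    [0.0007, -0.029, 0],
    [0.0007, -0.029, 0],
    [0.0007, -0.029, 0],
    [0.0007, -0.029, 0],
    [0.0007, -0.029, 0],
    [0.0007, -0.029, 0],
    [0.0007, -0.029, 0],
    [0.0007, -0.029, 0],
    [0.0007, -0.029, 0],
    [0.0007, -0.029, 0],
    [0.0007, -0.029, 0],
    [0.0007, -0.029, 0],
    [0.0007, -0.029, 0],
    [0, 0, 0],
  ],
  rotation=[
    [0, 0, 0],
    [0, 0, 0],
    [0, 0, 0],
    [0, 0, 0],
    [0, 0, 0],
    [0, 0, 0],
    [0, 0, 0],
    [0, 0, 0],
    [0, 0, 0],
    [0, 0, 0],
    [0, 0, 0],
    [0, 0, 0],
    [0, 0, 0],
    [0, 0, 0],
    [0, 0, 0],
    [0, 0, 0],
    [0, 0, 0],
    [0, 0, 0],
    [0, 0, 0],
    [0, 0, 0],
  ],
  jaw=[0.3, 0.3, 0.3, 0.3, 0.3, 0.3, 0.3, 0.3, 0.3, 0.3, 0.3, 0.3, 0.3, 0.3, 0.3, 0.3, 0.3, 0.3, 0.3, 0.3],
  newtons=30,
)

```text
time_s: 6.0
tool_pos: [0.4339, 0.3637, 0.3128]
tool_rot: [-179.8, -0.0, 27.8]
force: [-1.3, -0.6, -0.4]
grip_width: 0.0516
grasp_force: 30.0
```

Run:
```python
from h import *
go(.437,.360,.037)
t=env.read_camera("top"); cv2.imwrite("pics/t1.png",t["image"])
```

```text
shift [0.001, 0.0047, 0.1123] n=4 per row [0.0003, 0.0012, 0.0281] | yaw now 27.8 turn_z(rad) -0.000 rot [-179.82, -0.0, 27.79]
```

>>> send_rows(
  xyz=[
    [0, 0.004, 0.028],
    [0, 0, 0.028],
    [0, 0, 0.028],
    [0, 0, 0.018],
    [0, 0, 0.009],
    [0, 0, 0],
    [0, 0, 0],
    [0, 0, 0],
    [0, 0, 0],
    [0, 0, 0],
    [0, 0, -0.02],
    [0, 0, -0.03],
    [0, 0, -0.03],
    [0, 0, -0.03],
    [0, 0, -0.02],
  ],
  rotation=[
    [0, 0, 0],
    [0, 0, 0],
    [0, 0, 0],
    [0, 0, 0],
    [0, 0, 0],
    [0, 0, 0],
    [0, 0, 0],
    [0, 0, 0],
    [0, 0, 0],
    [0, 0, 0],
    [0, 0, 0],
    [0, 0, 0],
    [0, 0, 0],
    [0, 0, 0],
    [0, 0, 0],
  ],
  jaw=[0.3, 0.3, 0.3, 0.3, 0.3, 0.3, 0.85, 0.85, 0.85, 0.85, 0.85, 0.85, 0.85, 0.85, 0.85],
)

```text
time_s: 7.55
tool_pos: [0.439, 0.3567, 0.3344]
tool_rot: [180.0, -0.2, 27.4]
force: [0.9, 0.4, -0.5]
grip_width: 0.0741
grasp_force: 0.0
```

Run:
```python
from h import *
for n in("top","scene"):
    c=env.read_camera(n); cv2.imwrite(f"pics/{n}2.png",c["image"])
    for r in cars(c): print(n,r)
go(.447,.005,.15,0)
go(.439,-.121,.15,-34)
```

```text
top ([342.0, 270.0], 439, -121, 38, 63, 145.9)
top ([295.0, 268.0], 447, 5, 32, 62, 179.5)
shift [-0.1553, 0.3162, 0.0218] n=11 per row [-0.0141, 0.0287, 0.002] | yaw now 27.4 turn_z(rad) 0.478 rot [-179.99, -0.38, 27.38]
shift [-0.2203, 0.4244, 0.0218] n=15 per row [-0.0147, 0.0283, 0.0015] | yaw now 27.4 turn_z(rad) 1.071 rot [-179.99, -0.38, 27.38]
```

View pics/top2.png

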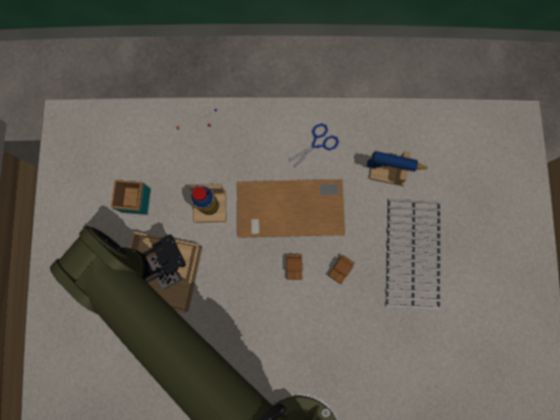

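The mat is clear and the foam is in the crate at (165,265), under the gripper. Neither car has moved. I'll go to the near car next.

>>> send_rows(
  xyz=[
    [0, 0, 0],
    [0, 0, 0],
    [0, 0, 0],
    [0, 0, 0],
    [0.0007, 0.0293, 0],
    [0.0007, 0.0293, 0],
    [0.0007, 0.0293, 0],
    [0.0007, 0.0293, 0],
    [0.0007, 0.0293, 0],
    [0.0007, 0.0293, 0],
    [0.0007, 0.0293, 0],
    [0.0007, 0.0293, 0],
    [0.0007, 0.0293, 0],
    [0.0007, 0.0293, 0],
    [0.0007, 0.0293, 0],
    [0.0007, 0.0293, 0],
    [0, 0, 0.03],
    [0, 0, 0],
  ],
  rotation=[
    [0, 0, 0.12],
    [0, 0, 0.12],
    [0, 0, 0.12],
    [0, 0, 0.118],
    [0, 0, 0],
    [0, 0, 0],
    [0, 0, 0],
    [0, 0, 0],
    [0, 0, 0],
    [0, 0, 0],
    [0, 0, 0],
    [0, 0, 0],
    [0, 0, 0],
    [0, 0, 0],
    [0, 0, 0],
    [0, 0, 0],
    [0, 0, 0],
    [0, 0, 0],
  ],
  jaw=[0.85, 0.85, 0.85, 0.85, 0.85, 0.85, 0.85, 0.85, 0.85, 0.85, 0.85, 0.85, 0.85, 0.85, 0.85, 0.85, 0.85, 0.85],
  newtons=20,
)

```text
time_s: 9.45
tool_pos: [0.4452, 0.0036, 0.2981]
tool_rot: [-180.0, 0.4, -0.1]
force: [-0.3, 0.6, 0.3]
grip_width: 0.074
grasp_force: 0.0
```

Run:
```python
from h import *
c=env.read_camera("top")
print(cars(c)); c=env.read_camera("scene"); crop(c,100,150,345,320,3.2,"s3.png")
go(.447,.005,.022,0)
```

```text
[]
shift [0.0003, -0.0, 0.1156] n=4 per row [0.0001, -0.0, 0.0289] | yaw now 0.0 turn_z(rad) 0.001 rot [-179.98, 0.14, 0.04]
```

View pics/s3.png

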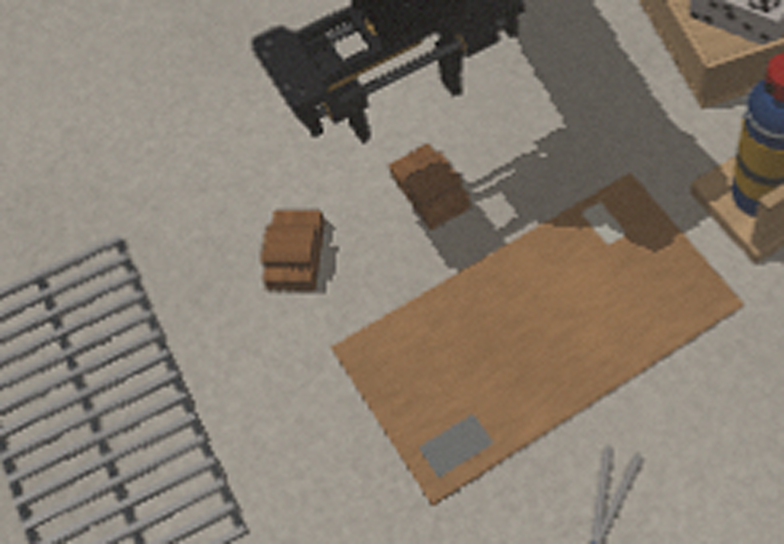

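The scene crop shows the gripper directly over the near car at (430,187). The other car is at (293,250), and the foam is in the crate. I'll grip this car and lift it.

>>> send_rows(
  xyz=[
    [0, 0, 0.029],
    [0, 0, 0.029],
    [0, 0, 0.029],
    [0, 0, 0.018],
    [0, 0, 0.0105],
    [0, 0, 0],
    [0, 0, 0],
    [0, 0, 0],
    [0, 0, 0],
    [0, 0, 0],
    [0, 0, 0],
    [0, 0, 0],
    [0, 0, -0.02],
    [0, 0, -0.03],
    [0, 0, -0.02],
    [0, 0, 0],
  ],
  rotation=[
    [0, 0, 0],
    [0, 0, 0],
    [0, 0, 0],
    [0, 0, 0],
    [0, 0, 0],
    [0, 0, 0],
    [0, 0, 0],
    [0, 0, 0],
    [0, 0, 0],
    [0, 0, 0],
    [0, 0, 0],
    [0, 0, 0],
    [0, 0, 0],
    [0, 0, 0],
    [0, 0, 0],
    [0, 0, 0],
  ],
  jaw=[0.85, 0.85, 0.85, 0.85, 0.85, 0.85, 0.25, 0.25, 0.25, 0.25, 0.25, 0.25, 0.25, 0.25, 0.25, 0.25],
)

```text
time_s: 11.15
tool_pos: [0.4484, 0.0045, 0.2587]
tool_rot: [180.0, -0.3, -0.0]
force: [1.3, 0.1, -0.8]
grip_width: 0.0421
grasp_force: 20.0
```

Run:
```python
from h import *
go(.610,.065,.092,0); print(env.get_obs()["grip_width"],env.get_obs()["tool_pos"])
```

```text
shift [0.1615, -0.0606, 0.0032] n=6 per row [0.0269, -0.0101, 0.0005] | yaw now -0.0 turn_z(rad) -0.000 rot [179.95, -0.31, -0.03]
0.04214033407393533 [0.4484451  0.00450239 0.2587471 ]
```

>>> send_rows(
  xyz=[
    [0.027, -0.01, 0],
    [0.027, -0.01, 0],
    [0.027, -0.01, 0],
    [0.027, -0.01, 0],
    [0.027, -0.01, 0],
    [0.027, -0.01, 0],
    [0, 0, 0],
    [0, 0, 0.025],
    [0, 0, 0.025],
    [0, 0, 0.01],
    [0, 0, 0],
  ],
  rotation=[
    [0, 0, 0],
    [0, 0, 0],
    [0, 0, 0],
    [0, 0, 0],
    [0, 0, 0],
    [0, 0, 0],
    [0, 0, 0],
    [0, 0, 0],
    [0, 0, 0],
    [0, 0, 0],
    [0, 0, 0],
  ],
  jaw=[0.25, 0.25, 0.25, 0.25, 0.25, 0.25, 0.25, 0.25, 0.25, 0.25, 0.25],
)

```text
time_s: 12.25
tool_pos: [0.6076, 0.064, 0.1937]
tool_rot: [180.0, 0.3, -0.0]
force: [0.1, -0.2, -0.9]
grip_width: 0.0418
grasp_force: 20.0
```

Run:
```python
from h import *
go(.610,.065,.026,0); o=env.get_obs(); print(o["grip_width"],o["tool_pos"],o["force"],o["qpos"].round(1))
c=env.read_camera("scene"); crop(c,165,150,365,300,4,"s4.png")
```

```text
shift [0.0024, -0.001, 0.0042] n=1 per row [0.0024, -0.001, 0.0042] | yaw now -0.0 turn_z(rad) -0.000 rot [179.96, 0.3, -0.02]
0.04182006420154338 [0.60762743 0.06398143 0.19370082] [ 0.08338689 -0.19935683 -0.86655235] [  10.7   26.3  -23.5  100.2   12.3   56.3 -107.6]
```

View pics/s4.png

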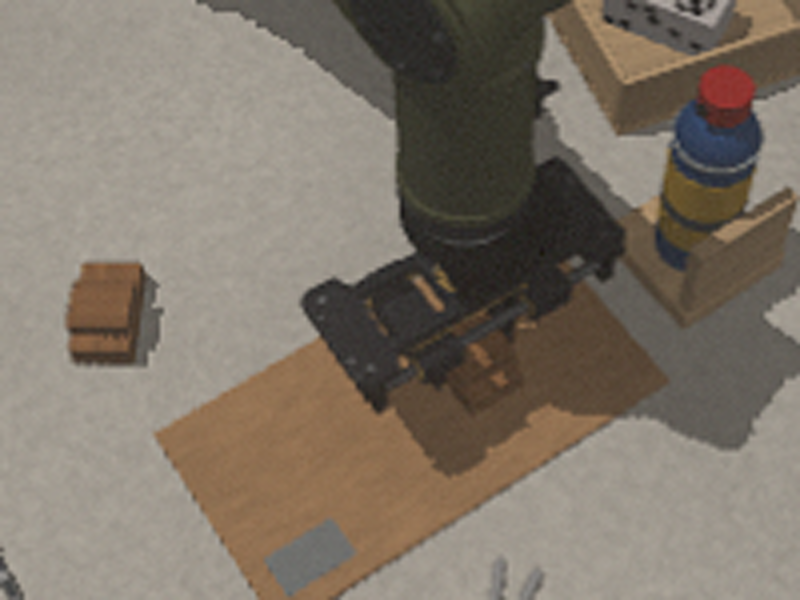

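The car is upright in the grip just above the mat (crop at (480,375)), still ahead of release. I'll lower it gently and let go.

>>> send_rows(
  xyz=[
    [0, 0, 0.002],
    [0, 0, 0.0015],
    [0, 0, 0],
    [0, 0, 0],
  ],
  rotation=[
    [0, 0, 0],
    [0, 0, 0],
    [0, 0, 0],
    [0, 0, 0],
  ],
  jaw=[0.25, 0.25, 0.25, 0.25],
)

```text
time_s: 12.7
tool_pos: [0.6094, 0.0645, 0.1933]
tool_rot: [180.0, -0.1, -0.0]
force: [0.2, -0.6, -0.8]
grip_width: 0.0418
grasp_force: 20.0
```

>>> send_rows(
  xyz=[
    [0, 0, 0],
    [0, 0, 0],
    [0, 0, 0],
    [0, 0, 0],
    [0, 0, -0.02],
    [0, 0, -0.03],
    [0, 0, -0.03],
    [0, 0, -0.02],
    [0, 0, 0],
  ],
  rotation=[
    [0, 0, 0],
    [0, 0, 0],
    [0, 0, 0],
    [0, 0, 0],
    [0, 0, 0],
    [0, 0, 0],
    [0, 0, 0],
    [0, 0, 0],
    [0, 0, 0],
  ],
  jaw=[0.6, 0.85, 0.85, 0.85, 0.85, 0.85, 0.85, 0.85, 0.85],
)

```text
time_s: 13.6
tool_pos: [0.6105, 0.0649, 0.2964]
tool_rot: [-180.0, -0.4, -0.0]
force: [0.6, 0.2, 0.5]
grip_width: 0.0739
grasp_force: 0.0
```

Run:
```python
from h import *
c=env.read_camera("top"); print(cars(c)); go(.439,-.121,.13,-34)
```

```text
[([344.0, 268.0], 445, -125, 38, 50, 144.7)]
shift [-0.1707, 0.1857, 0.0007] n=7 per row [-0.0244, 0.0265, 0.0001] | yaw now -0.0 turn_z(rad) 0.593 rot [180.0, -0.19, -0.01]
```

>>> send_rows(
  xyz=[
    [-0.0244, 0.0265, 0],
    [-0.0244, 0.0265, 0],
    [-0.0244, 0.0265, 0],
    [-0.0244, 0.0265, 0],
    [-0.0244, 0.0265, 0],
    [-0.0244, 0.0265, 0],
    [-0.0244, 0.0265, 0],
    [0, 0, 0],
    [0, 0, 0],
    [0, 0, 0],
    [0, 0, 0],
    [0, 0, 0],
    [0, 0, 0],
  ],
  rotation=[
    [0, 0, 0],
    [0, 0, 0],
    [0, 0, 0],
    [0, 0, 0],
    [0, 0, 0],
    [0, 0, 0],
    [0, 0, 0],
    [0, 0, 0.12],
    [0, 0, 0.12],
    [0, 0, 0.12],
    [0, 0, 0.12],
    [0, 0, 0.115],
    [0, 0, 0],
  ],
  jaw=[0.85, 0.85, 0.85, 0.85, 0.85, 0.85, 0.85, 0.85, 0.85, 0.85, 0.85, 0.85, 0.85],
)

```text
time_s: 14.95
tool_pos: [0.4377, -0.121, 0.2913]
tool_rot: [180.0, 0.1, -34.1]
force: [-1.0, 0.3, -1.0]
grip_width: 0.0739
grasp_force: 0.0
```

Run:
```python
from h import *
c=env.read_camera("scene"); crop(c,140,150,340,300,4,"s5.png")
go(.439,-.121,.021,-34)
```

```text
shift [0.001, -0.0006, 0.107] n=4 per row [0.0003, -0.0001, 0.0267] | yaw now -34.0 turn_z(rad) 0.001 rot [179.96, 0.13, -33.97]
```

View pics/s5.png

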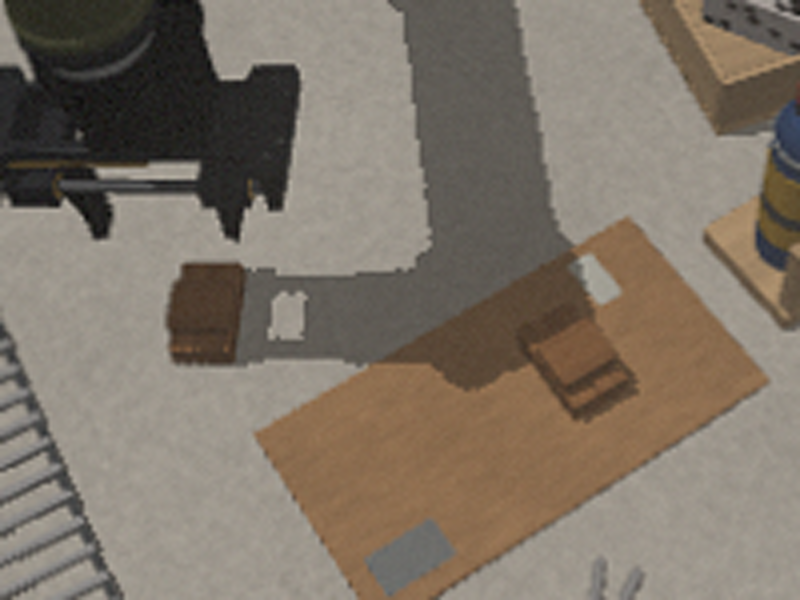

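Car 1 stands upright on the mat (crop (580,365)). Car 2 is unmoved at (205,313), under the gripper. Now I'll grip it and lift.

>>> send_rows(
  xyz=[
    [0, 0, 0.029],
    [0, 0, 0.029],
    [0, 0, 0.026],
    [0, 0, 0.014],
    [0, 0, 0.008],
    [0, 0, 0],
    [0, 0, 0],
    [0, 0, 0],
    [0, 0, 0],
    [0, 0, 0],
    [0, 0, 0],
    [0, 0, 0],
    [0, 0, -0.02],
    [0, 0, -0.03],
    [0, 0, -0.03],
    [0, 0, 0],
  ],
  rotation=[
    [0, 0, 0],
    [0, 0, 0],
    [0, 0, 0],
    [0, 0, 0],
    [0, 0, 0],
    [0, 0, 0],
    [0, 0, 0],
    [0, 0, 0],
    [0, 0, 0],
    [0, 0, 0],
    [0, 0, 0],
    [0, 0, 0],
    [0, 0, 0],
    [0, 0, 0],
    [0, 0, 0],
    [0, 0, 0],
  ],
  jaw=[0.85, 0.85, 0.85, 0.85, 0.85, 0.85, 0.25, 0.25, 0.25, 0.25, 0.25, 0.25, 0.25, 0.25, 0.25, 0.25],
)

```text
time_s: 16.6
tool_pos: [0.44, -0.1214, 0.2704]
tool_rot: [-179.9, -0.4, -34.1]
force: [-0.0, 0.4, -0.6]
grip_width: 0.0415
grasp_force: 20.0
```

Run:
```python
from h import *
go(.610,-.075,.102,0); print(env.get_obs()["grip_width"],env.get_obs()["tool_pos"])
```

```text
shift [0.1147, -0.1338, 0.0049] n=5 per row [0.0229, -0.0268, 0.001] | yaw now -34.1 turn_z(rad) -0.595 rot [-179.91, -0.41, -34.11]
0.04147198874193525 [ 0.44002941 -0.12142174  0.27041608]
```

>>> send_rows(
  xyz=[
    [0.023, -0.0268, 0],
    [0.023, -0.0268, 0],
    [0.023, -0.0268, 0],
    [0.023, -0.0268, 0],
    [0.023, -0.0268, 0],
    [0, 0, 0],
    [0, 0, 0],
    [0, 0, 0],
    [0, 0, 0],
    [0, 0, 0],
    [0, 0, 0.03],
    [0, 0, 0.03],
    [0, 0, 0.012],
    [0, 0, 0],
    [0, 0, 0],
  ],
  rotation=[
    [0, 0, 0],
    [0, 0, 0],
    [0, 0, 0],
    [0, 0, 0],
    [0, 0, 0],
    [0, 0, -0.12],
    [0, 0, -0.12],
    [0, 0, -0.12],
    [0, 0, -0.12],
    [0, 0, -0.115],
    [0, 0, 0],
    [0, 0, 0],
    [0, 0, 0],
    [0, 0, 0],
    [0, 0, 0],
  ],
  jaw=[0.25, 0.25, 0.25, 0.25, 0.25, 0.25, 0.25, 0.25, 0.25, 0.25, 0.25, 0.25, 0.25, 0.25, 0.25],
)

```text
time_s: 18.1
tool_pos: [0.6089, -0.0744, 0.1946]
tool_rot: [-180.0, 0.0, -0.0]
force: [-0.3, 0.2, -0.5]
grip_width: 0.0419
grasp_force: 20.0
```

Run:
```python
from h import *
go(.610,-.075,.027,0); o=env.get_obs(); print(o["grip_width"],o["tool_pos"],o["force"])
```

```text
shift [0.0011, 0.0006, 0.0041] n=1 per row [0.0011, 0.0006, 0.0041] | yaw now -0.0 turn_z(rad) -0.000 rot [-179.99, 0.01, -0.01]
0.04191896155568754 [ 0.60887069 -0.07443846  0.19460252] [-0.31900643  0.20009378 -0.49273912]
```

>>> send_rows(
  xyz=[
    [0, 0, 0.002],
    [0, 0, 0.002],
    [0, 0, 0],
    [0, 0, 0],
    [0, 0, 0],
    [0, 0, 0],
    [0, 0, 0],
    [0, 0, 0],
    [0, 0, -0.02],
    [0, 0, -0.03],
    [0, 0, -0.04],
    [0, 0, -0.04],
    [0, 0, -0.04],
    [0, 0, -0.04],
    [0, 0, 0],
  ],
  rotation=[
    [0, 0, 0],
    [0, 0, 0],
    [0, 0, 0],
    [0, 0, 0],
    [0, 0, 0],
    [0, 0, 0],
    [0, 0, 0],
    [0, 0, 0],
    [0, 0, 0],
    [0, 0, 0],
    [0, 0, 0],
    [0, 0, 0],
    [0, 0, 0],
    [0, 0, 0],
    [0, 0, 0],
  ],
  jaw=[0.25, 0.25, 0.25, 0.25, 0.6, 0.85, 0.85, 0.85, 0.85, 0.85, 0.85, 0.6, 0.3, 0, 0],
)

```text
time_s: 19.6
tool_pos: [0.6102, -0.074, 0.4078]
tool_rot: [179.9, -0.7, -0.0]
force: [0.8, 0.1, 0.1]
grip_width: 0.0496
grasp_force: 0.0
```

Run:
```python
from h import *
c=env.read_camera("scene"); crop(c,140,130,380,310,3.3,"s6.png")
# cap by triangulation: centroid of red in scene, and in top (first image)
def red(im,x0,y0,x1,y1):
    h=cv2.cvtColor(im,cv2.COLOR_BGR2HSV); m=((h[...,0]<8)|(h[...,0]>172))&(h[...,1]>140)&(h[...,2]>60)
    k=np.zeros_like(m); k[y0:y1,x0:x1]=1; v,u=np.nonzero(m&k); return np.array([u.mean(),v.mean()]),len(u)
t=env.read_camera("top")
a,na=red(cv2.imread("pics/top0.png"),185,180,220,205); b,nb=red(c["image"],330,160,360,185); print(a,na,b,nb)
(o1,d1),(o2,d2)=ray(t,[a]),ray(c,[b]); d1=d1[0];d2=d2[0]
s=np.linalg.lstsq(np.c_[d1,-d2],o2-o1,rcond=None)[0]; print(o1+s[0]*d1,o2+s[1]*d2)
# top rim extents in top view
print(plane(t,[[198.92,192.97]],.180),plane(c,[[b[0],b[1]]],.178))
go(.618,.241,.25,0)
```

```text
[198.96226415 192.93081761] 159 [346.14285714 171.45378151] 119
[0.61854432 0.24136944 0.1849674 ] [0.61937133 0.24276452 0.18537702]
[[0.61948792 0.24231119 0.18      ]] [[0.61525804 0.24736892 0.178     ]]
shift [0.0091, -0.3153, -0.0116] n=11 per row [0.0008, -0.0287, -0.0011] | yaw now -0.0 turn_z(rad) -0.000 rot [179.96, -0.13, -0.01]
```

View pics/s6.png

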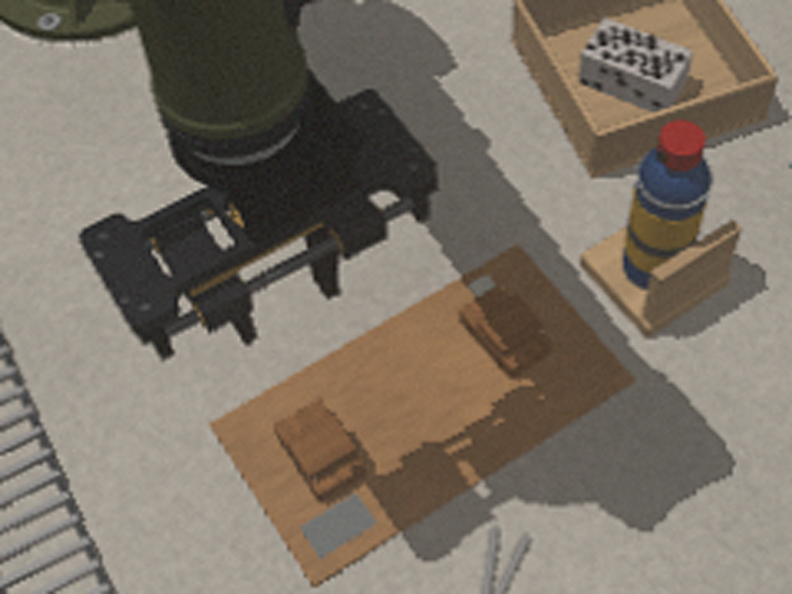

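Both cars stand upright, fully on the mat (crop (320,450) and (505,330)), and the foam is in the crate. Next is the cap.

>>> send_rows(
  xyz=[
    [0.0008, -0.0287, 0],
    [0.0008, -0.0287, 0],
    [0.0008, -0.0287, 0],
    [0.0008, -0.0287, 0],
    [0.0008, -0.0287, 0],
    [0.0008, -0.0287, 0],
    [0.0008, -0.0287, 0],
    [0.0008, -0.0287, 0],
    [0.0008, -0.0287, 0],
    [0.0008, -0.0287, 0],
    [0.0008, -0.0287, 0],
    [0, 0, 0.02],
    [0, 0, 0],
    [0, 0, 0],
  ],
  rotation=[
    [0, 0, 0],
    [0, 0, 0],
    [0, 0, 0],
    [0, 0, 0],
    [0, 0, 0],
    [0, 0, 0],
    [0, 0, 0],
    [0, 0, 0],
    [0, 0, 0],
    [0, 0, 0],
    [0, 0, 0],
    [0, 0, 0],
    [0, 0, 0],
    [0, 0, 0],
  ],
  jaw=[0, 0, 0, 0, 0, 0, 0, 0, 0, 0, 0, 0, 0, 0],
)

```text
time_s: 21.1
tool_pos: [0.6176, 0.2402, 0.3788]
tool_rot: [179.9, 0.2, -0.1]
force: [0.1, 0.7, 0.6]
grip_width: 0.0003
grasp_force: 0.0
```

Run:
```python
from h import *
c=env.read_camera("scene"); crop(c,240,120,400,240,4.5,"s7.png")
go(.6185,.242,.168,0); print(env.get_obs()["grip_width"])
t=env.read_camera("top"); print(cars(t))
```

```text
shift [0.0006, -0.002, 0.0484] n=2 per row [0.0003, -0.001, 0.0242] | yaw now -0.1 turn_z(rad) -0.002 rot [179.93, 0.09, -0.1]
0.00045595610769030983
[([260.0, 212.0], 597, 100, 69, 44, 0.3), ([324.0, 209.0], 606, -77, 41, 67, 178.8)]
```

View pics/s7.png

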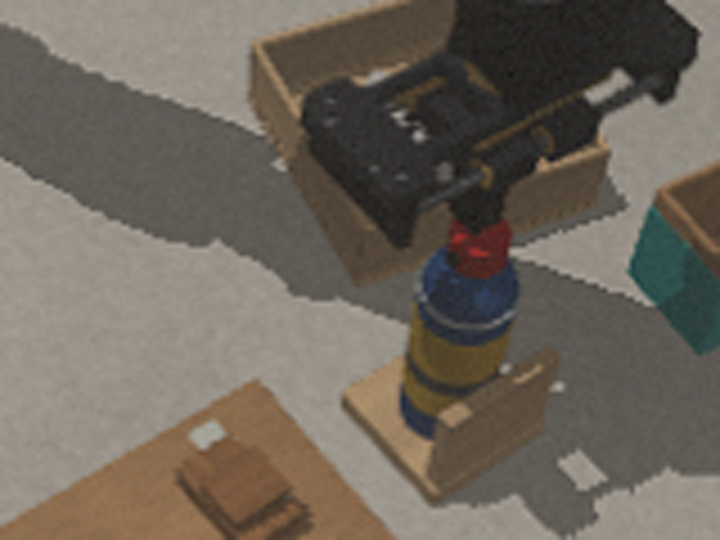

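The closed fingers are centred over the cap (crop (480,225)). Car 1 has been knocked about 35 mm to (0.597, 0.100), but it is still upright and fully on the mat. I'll approach and press.

>>> send_rows(
  xyz=[
    [0.0005, -0.0015, 0.005],
    [0, 0, 0.004],
    [0, 0, 0],
    [0, 0, 0],
  ],
  rotation=[
    [0, 0, 0],
    [0, 0, 0],
    [0, 0, 0],
    [0, 0, 0],
  ],
  jaw=[0, 0, 0, 0],
)

```text
time_s: 21.6
tool_pos: [0.6181, 0.2425, 0.3717]
tool_rot: [180.0, 0.0, -0.0]
force: [0.7, -0.8, -0.0]
grip_width: 0.0003
grasp_force: 0.0
```

Run:
```python
from h import *
o=env.get_obs(); print(o["tool_pos"],o["force"])
```

```text
[0.61812929 0.24253952 0.37165341] [ 0.73768568 -0.82031314 -0.03966891]
```

>>> send_rows(
  xyz=[
    [0, 0, 0.007],
    [0, 0, 0.006],
    [0, 0, 0],
  ],
  rotation=[
    [0, 0, 0],
    [0, 0, 0],
    [0, 0, 0],
  ],
  jaw=[0, 0, 0],
)

```text
time_s: 21.9
tool_pos: [0.6184, 0.2429, 0.3608]
tool_rot: [-180.0, -0.2, -0.0]
force: [-0.8, -1.5, 6.8]
grip_width: 0.0005
grasp_force: 3.2
```

>>> send_rows(
  xyz=[
    [0, 0, 0.002],
  ],
  rotation=[
    [0, 0, 0],
  ],
  jaw=[0],
)

```text
time_s: 22.0
tool_pos: [0.6183, 0.243, 0.3603]
tool_rot: [-180.0, -0.2, -0.0]
force: [-5.6, -2.8, 22.2]
grip_width: 0.0005
grasp_force: 10.9
```

>>> send_rows(
  xyz=[
    [0, 0, 0],
    [0, 0, 0],
    [0, 0, 0],
    [0, 0, 0],
    [0, 0, -0.02],
    [0, 0, -0.02],
    [0, 0, -0.02],
    [0, 0, 0],
  ],
  rotation=[
    [0, 0, 0],
    [0, 0, 0],
    [0, 0, 0],
    [0, 0, 0],
    [0, 0, 0],
    [0, 0, 0],
    [0, 0, 0],
    [0, 0, 0],
  ],
  jaw=[0, 0, 0, 0, 0, 0, 0, 0],
)

```text
time_s: 22.8
tool_pos: [0.6185, 0.2432, 0.4193]
tool_rot: [-179.9, -0.3, -0.0]
force: [0.8, 0.3, 0.1]
grip_width: 0.0003
grasp_force: 0.0
```

Run:
```python
from h import *
t=env.read_camera("top"); print(cars(t,.031)); go(.605,-.077,.17,0)
```

```text
[([260.0, 212.0], 597, 100, 67, 44, 0.3), ([324.0, 209.0], 605, -77, 41, 67, 178.8)]
shift [-0.0132, 0.32, 0.0838] n=11 per row [-0.0012, 0.0291, 0.0076] | yaw now -0.0 turn_z(rad) -0.000 rot [-179.96, -0.11, -0.01]
```

>>> send_rows(
  xyz=[
    [-0.001, 0.029, 0],
    [-0.001, 0.029, 0],
    [-0.001, 0.029, 0],
    [-0.001, 0.029, 0],
    [-0.001, 0.029, 0],
    [-0.001, 0.029, 0],
    [-0.001, 0.029, 0],
    [-0.001, 0.029, 0],
    [-0.001, 0.029, 0],
    [-0.001, 0.029, 0],
    [-0.001, 0.029, 0],
    [0, 0, 0.04],
    [0, 0, 0.04],
    [0, 0, 0.04],
    [0, 0, 0.03],
    [0, 0, 0],
    [0, 0, 0],
  ],
  rotation=[
    [0, 0, 0],
    [0, 0, 0],
    [0, 0, 0],
    [0, 0, 0],
    [0, 0, 0],
    [0, 0, 0],
    [0, 0, 0],
    [0, 0, 0],
    [0, 0, 0],
    [0, 0, 0],
    [0, 0, 0],
    [0, 0, 0],
    [0, 0, 0],
    [0, 0, 0],
    [0, 0, 0],
    [0, 0, 0],
    [0, 0, 0],
  ],
  jaw=[0, 0.85, 0.85, 0.85, 0.85, 0.85, 0.85, 0.85, 0.85, 0.85, 0.85, 0.85, 0.85, 0.85, 0.85, 0.85, 0.85],
)

```text
time_s: 24.55
tool_pos: [0.6067, -0.0763, 0.2659]
tool_rot: [-180.0, 0.1, -0.0]
force: [1.2, 0.4, 0.8]
grip_width: 0.0739
grasp_force: 0.0
```

Run:
```python
from h import *
t=env.read_camera("top"); print(cars(t,.031)); go(.607,-.076,.026,0); print(env.get_obs()["grip_width"])
```

```text
[([260.0, 212.0], 596, 100, 69, 44, 0.3)]
shift [-0.0005, -0.0002, 0.078] n=3 per row [-0.0002, -0.0001, 0.026] | yaw now -0.0 turn_z(rad) -0.000 rot [180.0, -0.06, -0.01]
0.07403093507098417
```

>>> send_rows(
  xyz=[
    [0, 0, 0.03],
    [0, 0, 0.025],
    [0, 0, 0.015],
    [0, 0, 0.007],
    [0, 0, 0],
    [0, 0, 0],
    [0, 0, 0],
    [0, 0, 0],
    [0, 0, 0],
    [0, 0, 0],
    [0, 0, 0],
    [0, 0, -0.02],
    [0, 0, -0.03],
    [0, 0, -0.03],
    [0, 0, 0],
    [0, 0, 0],
  ],
  rotation=[
    [0, 0, 0],
    [0, 0, 0],
    [0, 0, 0],
    [0, 0, 0],
    [0, 0, 0],
    [0, 0, 0],
    [0, 0, 0],
    [0, 0, 0],
    [0, 0, 0],
    [0, 0, 0],
    [0, 0, 0],
    [0, 0, 0],
    [0, 0, 0],
    [0, 0, 0],
    [0, 0, 0],
    [0, 0, 0],
  ],
  jaw=[0.85, 0.85, 0.85, 0.85, 0.85, 0.25, 0.25, 0.25, 0.25, 0.25, 0.25, 0.25, 0.25, 0.25, 0.25, 0.25],
  newtons=25,
)

```text
time_s: 26.2
tool_pos: [0.6071, -0.0764, 0.2701]
tool_rot: [180.0, -0.1, -0.0]
force: [0.3, 0.1, -1.1]
grip_width: 0.0414
grasp_force: 25.0
```

Run:
```python
from h import *
go(.545,-.327,.105,-3); print(env.get_obs()["grip_width"],env.get_obs()["tool_pos"])
```

```text
shift [-0.062, 0.2506, 0.0016] n=9 per row [-0.0069, 0.0278, 0.0002] | yaw now -0.0 turn_z(rad) 0.052 rot [179.97, -0.05, -0.02]
0.04141440158480514 [ 0.6070917  -0.0763804   0.27011332]
```

>>> send_rows(
  xyz=[
    [-0.007, 0.0278, 0],
    [-0.007, 0.0278, 0],
    [-0.007, 0.0278, 0],
    [-0.007, 0.0278, 0],
    [-0.007, 0.0278, 0],
    [-0.007, 0.0278, 0],
    [-0.007, 0.0278, 0],
    [-0.007, 0.0278, 0],
    [-0.007, 0.0278, 0],
    [0, 0, 0],
    [0, 0, 0.03],
    [0, 0, 0.03],
    [0, 0, 0.012],
    [0, 0, 0],
    [0, 0, 0],
  ],
  rotation=[
    [0, 0, 0],
    [0, 0, 0],
    [0, 0, 0],
    [0, 0, 0],
    [0, 0, 0],
    [0, 0, 0],
    [0, 0, 0],
    [0, 0, 0],
    [0, 0, 0],
    [0, 0, 0.052],
    [0, 0, 0],
    [0, 0, 0],
    [0, 0, 0],
    [0, 0, 0],
    [0, 0, 0],
  ],
  jaw=[0.25, 0.25, 0.25, 0.25, 0.25, 0.25, 0.25, 0.25, 0.25, 0.25, 0.25, 0.25, 0.25, 0.25, 0.25],
)

```text
time_s: 27.7
tool_pos: [0.5442, -0.3265, 0.1979]
tool_rot: [-180.0, 0.0, -3.0]
force: [0.6, -0.3, -0.8]
grip_width: 0.0415
grasp_force: 25.0
```

Run:
```python
from h import *
go(.545,-.327,.0285,-3); o=env.get_obs(); print(o["grip_width"],o["tool_pos"],o["force"])
c=env.read_camera("scene"); crop(c,50,180,250,330,4,"s8.png")
```

```text
shift [0.0008, 0.0005, 0.0059] n=1 per row [0.0008, 0.0005, 0.0059] | yaw now -3.0 turn_z(rad) 0.000 rot [-179.99, 0.0, -2.98]
0.04153071137199391 [ 0.54422634 -0.32645452  0.19788354] [ 0.62503384 -0.28722648 -0.80247301]
```

View pics/s8.png

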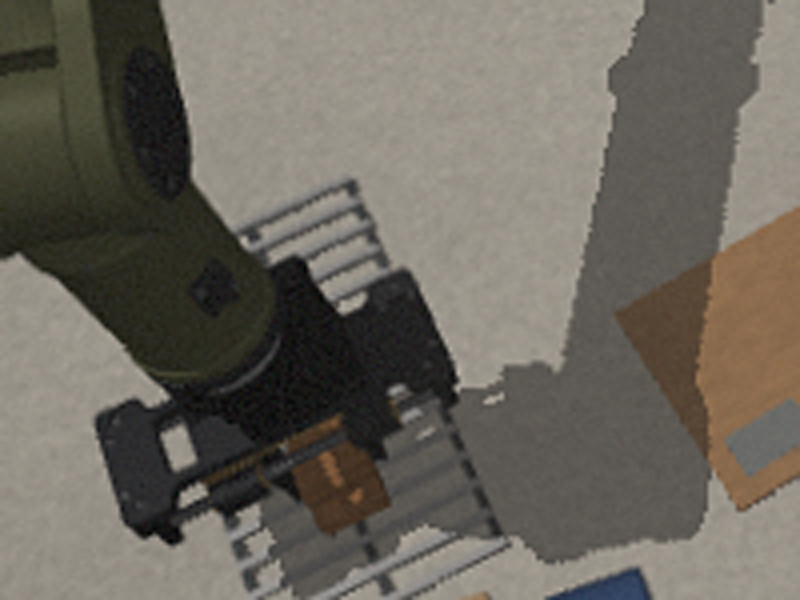

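The car is held upright over the middle of the rack (crop (345,485)), clear of the glue gun. I'll lower it and release.

>>> send_rows(
  xyz=[
    [0, 0, 0.003],
    [0, 0, 0.002],
    [0, 0, 0],
    [0, 0, 0],
    [0, 0, 0],
    [0, 0, 0],
    [0, 0, 0],
    [0, 0, 0],
    [0, 0, -0.02],
    [0, 0, -0.03],
    [0, 0, -0.03],
    [0, 0, -0.03],
    [0, 0, 0],
  ],
  rotation=[
    [0, 0, 0],
    [0, 0, 0],
    [0, 0, 0],
    [0, 0, 0],
    [0, 0, 0],
    [0, 0, 0],
    [0, 0, 0],
    [0, 0, 0],
    [0, 0, -0.052],
    [0, 0, 0],
    [0, 0, 0],
    [0, 0, 0],
    [0, 0, 0],
  ],
  jaw=[0.25, 0.25, 0.25, 0.25, 0.6, 0.85, 0.85, 0.85, 0.85, 0.85, 0.85, 0.85, 0.85],
)

```text
time_s: 29.05
tool_pos: [0.5456, -0.327, 0.3081]
tool_rot: [179.7, -0.4, -0.0]
force: [0.7, -0.3, 0.2]
grip_width: 0.0743
grasp_force: 0.0
```

Run:
```python
from h import *
t=env.read_camera("top"); print(cars(t,.031)); print(env.get_obs()["grip_width"]); go(.597,.1,.135,0)
```

```text
[([260.0, 212.0], 597, 100, 67, 44, 0.3)]
0.07368735572188982
shift [0.052, -0.4268, 0.0071] n=15 per row [0.0035, -0.0285, 0.0005] | yaw now -0.0 turn_z(rad) -0.000 rot [179.83, -0.26, -0.01]
```

>>> send_rows(
  xyz=[
    [0.0035, -0.0285, 0],
    [0.0035, -0.0285, 0],
    [0.0035, -0.0285, 0],
    [0.0035, -0.0285, 0],
    [0.0035, -0.0285, 0],
    [0.0035, -0.0285, 0],
    [0.0035, -0.0285, 0],
    [0.0035, -0.0285, 0],
    [0.0035, -0.0285, 0],
    [0.0035, -0.0285, 0],
    [0.0035, -0.0285, 0],
    [0.0035, -0.0285, 0],
    [0.0035, -0.0285, 0],
    [0.0035, -0.0285, 0],
    [0.0035, -0.0285, 0],
    [0, 0, 0.03],
    [0, 0, 0],
    [0, 0, 0],
  ],
  rotation=[
    [0, 0, 0],
    [0, 0, 0],
    [0, 0, 0],
    [0, 0, 0],
    [0, 0, 0],
    [0, 0, 0],
    [0, 0, 0],
    [0, 0, 0],
    [0, 0, 0],
    [0, 0, 0],
    [0, 0, 0],
    [0, 0, 0],
    [0, 0, 0],
    [0, 0, 0],
    [0, 0, 0],
    [0, 0, 0],
    [0, 0, 0],
    [0, 0, 0],
  ],
  jaw=[0.85, 0.85, 0.85, 0.85, 0.85, 0.85, 0.85, 0.85, 0.85, 0.85, 0.85, 0.85, 0.85, 0.85, 0.85, 0.85, 0.85, 0.85],
)

```text
time_s: 30.9
tool_pos: [0.5961, 0.1001, 0.2714]
tool_rot: [179.9, 0.2, -0.0]
force: [-0.1, 0.2, 0.6]
grip_width: 0.0742
grasp_force: 0.0
```

Run:
```python
from h import *
c=env.read_camera("scene"); crop(c,70,150,350,360,2.85,"s9.png"); t=env.read_camera("top"); print(cars(t,.033)); go(.597,.1,.026,0)
```

```text
[([416.0, 231.0], 542, -327, 39, 64, 177.0)]
shift [0.0001, -0.0, 0.0837] n=3 per row [0.0, -0.0, 0.0279] | yaw now -0.1 turn_z(rad) -0.002 rot [179.98, -0.02, -0.1]
```

View pics/s9.png

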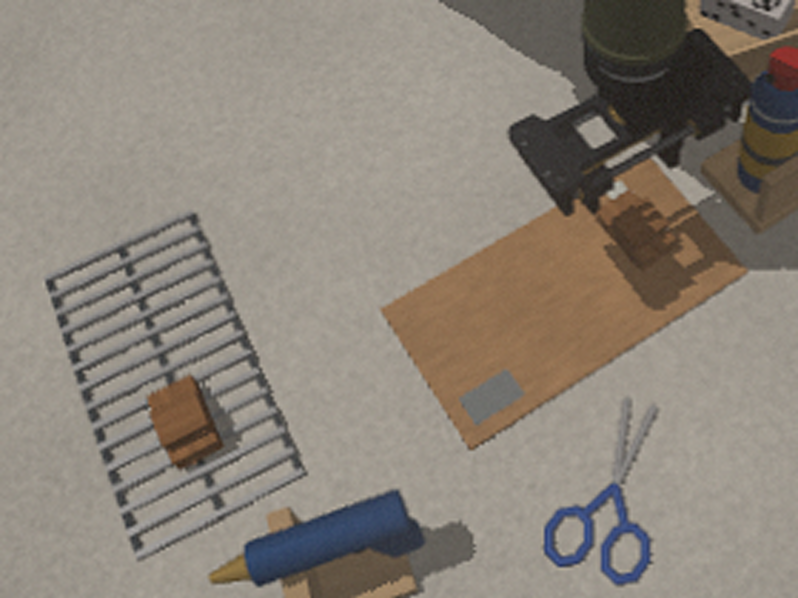

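Car 2 stands upright on the rack (crop (185,420)), and the gripper is over car 1 (crop (640,228)). I'll grip it and lift.

>>> send_rows(
  xyz=[
    [0, 0, 0.03],
    [0, 0, 0.028],
    [0, 0, 0.017],
    [0, 0, 0.008],
    [0, 0, 0],
    [0, 0, 0],
    [0, 0, 0],
    [0, 0, 0],
    [0, 0, 0],
    [0, 0, 0],
    [0, 0, 0],
    [0, 0, -0.02],
    [0, 0, -0.03],
    [0, 0, -0.03],
    [0, 0, 0],
    [0, 0, 0],
  ],
  rotation=[
    [0, 0, 0],
    [0, 0, 0],
    [0, 0, 0],
    [0, 0, 0],
    [0, 0, 0],
    [0, 0, 0],
    [0, 0, 0],
    [0, 0, 0],
    [0, 0, 0],
    [0, 0, 0],
    [0, 0, 0],
    [0, 0, 0],
    [0, 0, 0],
    [0, 0, 0],
    [0, 0, 0],
    [0, 0, 0],
  ],
  jaw=[0.85, 0.85, 0.85, 0.85, 0.85, 0.25, 0.25, 0.25, 0.25, 0.25, 0.25, 0.25, 0.25, 0.25, 0.25, 0.25],
)

```text
time_s: 32.6
tool_pos: [0.5966, 0.101, 0.2701]
tool_rot: [180.0, -0.1, -0.0]
force: [-0.1, -0.2, -2.1]
grip_width: 0.0424
grasp_force: 24.7
```

Run:
```python
from h import *
go(.435,-.322,.105,-3); print(env.get_obs()["grip_width"],env.get_obs()["tool_pos"])
```

```text
shift [-0.1615, 0.423, 0.0016] n=15 per row [-0.0108, 0.0282, 0.0001] | yaw now -0.0 turn_z(rad) 0.052 rot [179.98, -0.06, -0.02]
0.04240959684577685 [0.59663991 0.10095177 0.27008339]
```

>>> send_rows(
  xyz=[
    [-0.0108, 0.0282, 0],
    [-0.0108, 0.0282, 0],
    [-0.0108, 0.0282, 0],
    [-0.0108, 0.0282, 0],
    [-0.0108, 0.0282, 0],
    [-0.0108, 0.0282, 0],
    [-0.0108, 0.0282, 0],
    [-0.0108, 0.0282, 0],
    [-0.0108, 0.0282, 0],
    [-0.0108, 0.0282, 0],
    [-0.0108, 0.0282, 0],
    [-0.0108, 0.0282, 0],
    [-0.0108, 0.0282, 0],
    [-0.0108, 0.0282, 0],
    [-0.0108, 0.0282, 0],
    [0, 0, 0],
    [0, 0, 0.03],
    [0, 0, 0.03],
    [0, 0, 0.012],
    [0, 0, 0],
  ],
  rotation=[
    [0, 0, 0],
    [0, 0, 0],
    [0, 0, 0],
    [0, 0, 0],
    [0, 0, 0],
    [0, 0, 0],
    [0, 0, 0],
    [0, 0, 0],
    [0, 0, 0],
    [0, 0, 0],
    [0, 0, 0],
    [0, 0, 0],
    [0, 0, 0],
    [0, 0, 0],
    [0, 0, 0],
    [0, 0, 0.052],
    [0, 0, 0],
    [0, 0, 0],
    [0, 0, 0],
    [0, 0, 0],
  ],
  jaw=[0.25, 0.25, 0.25, 0.25, 0.25, 0.25, 0.25, 0.25, 0.25, 0.25, 0.25, 0.25, 0.25, 0.25, 0.25, 0.25, 0.25, 0.25, 0.25, 0.25],
)

```text
time_s: 34.6
tool_pos: [0.4332, -0.3211, 0.1949]
tool_rot: [-179.8, 0.3, -3.0]
force: [-0.3, 0.3, -0.4]
grip_width: 0.0423
grasp_force: 24.7
```

Run:
```python
from h import *
go(.435,-.322,.0285,-3); o=env.get_obs(); print(o["grip_width"],o["tool_pos"],o["force"])
c=env.read_camera("scene"); crop(c,50,150,350,375,2.6,"s10.png")
```

```text
shift [0.0019, 0.0008, 0.0029] n=1 per row [0.0019, 0.0008, 0.0029] | yaw now -3.0 turn_z(rad) 0.000 rot [-179.79, 0.29, -2.98]
0.04231177707975618 [ 0.43318378 -0.32106911  0.1948763 ] [-0.27266438  0.25424362 -0.35843744]
```

View pics/s10.png

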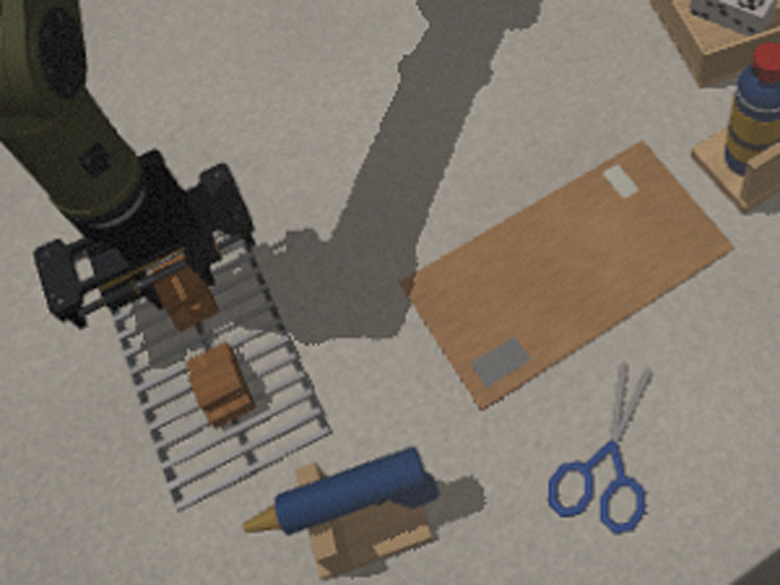

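Car 1 is upright over the rack (crop (185,300)), clear of car 2 at (220,385). I'll lower it, release and back off well clear.

>>> send_rows(
  xyz=[
    [0, 0, 0.002],
    [0, 0, 0.002],
    [0, 0, 0],
    [0, 0, 0],
  ],
  rotation=[
    [0, 0, 0],
    [0, 0, 0],
    [0, 0, 0],
    [0, 0, 0],
  ],
  jaw=[0.25, 0.25, 0.25, 0.25],
)

```text
time_s: 35.05
tool_pos: [0.4347, -0.3221, 0.1944]
tool_rot: [180.0, -0.0, -3.0]
force: [0.4, -1.0, -0.8]
grip_width: 0.0422
grasp_force: 24.7
```

>>> send_rows(
  xyz=[
    [0, 0, 0],
    [0, 0, 0],
    [0, 0, 0],
    [0, 0, 0],
    [0, 0, -0.02],
    [0, 0, -0.03],
    [0, 0, -0.03],
    [0, 0, -0.04],
    [0, 0, -0.04],
    [0, -0.03, 0],
    [0, -0.03, 0],
    [0, -0.03, 0],
    [0, -0.03, 0],
    [0, -0.03, 0],
    [0, -0.03, 0],
    [0, -0.03, 0],
    [0, -0.03, 0],
    [0, 0, 0],
  ],
  rotation=[
    [0, 0, 0],
    [0, 0, 0],
    [0, 0, 0],
    [0, 0, 0],
    [0, 0, 0],
    [0, 0, 0],
    [0, 0, 0],
    [0, 0, 0],
    [0, 0, 0],
    [0, 0, 0],
    [0, 0, 0],
    [0, 0, 0],
    [0, 0, 0],
    [0, 0, 0],
    [0, 0, 0],
    [0, 0, 0],
    [0, 0, 0],
    [0, 0, 0],
  ],
  jaw=[0.6, 0.85, 0.85, 0.85, 0.85, 0.85, 0.85, 0.85, 0.85, 0.85, 0.85, 0.85, 0.85, 0.85, 0.85, 0.85, 0.85, 0.85],
)

```text
time_s: 36.85
tool_pos: [0.4473, -0.0779, 0.354]
tool_rot: [-180.0, -0.0, -2.6]
force: [0.1, 0.0, 0.4]
grip_width: 0.0744
grasp_force: 0.0
```

Run:
```python
from h import *
c=env.read_camera("scene"); t=env.read_camera("top"); print(cars(t,.033)); cv2.imwrite("pics/top11.png",t["image"])
im=np.zeros((600,800,3),np.uint8)
im[:300]=cv2.resize(c["image"][210:360,60:460],(800,300),interpolation=cv2.INTER_CUBIC); im[300:]=cv2.resize(t["image"][110:320,60:500],(800,300),interpolation=cv2.INTER_CUBIC)
cv2.imwrite("pics/f.png",im)
```

```text
[([416.0, 270.0], 438, -323, 41, 62, 177.2), ([416.0, 231.0], 542, -328, 42, 64, 177.0)]
```

View pics/f.png

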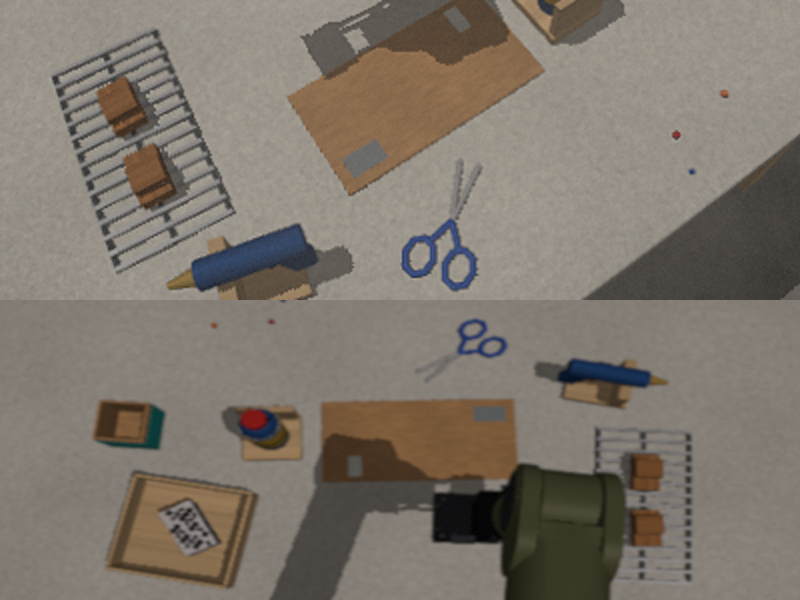

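Both cars stand upright on the rack (lower half, (646,472) and (646,528)), the foam is in the crate at (188,527), and the scissors, glue gun and turquoise box have not moved. I'll hand in the job.

```bash
python3 -c "
from cell import env
print(env.sign_off())"
```

```text
the job is handed in; nothing more can be done
None
```

The job is done and handed in: the foam is in the crate, the cap was pressed fully down for about half a second with both cars upright on the mat, and both cars (only two were there) now stand upright on the drying rack, with the scissors, glue gun and turquoise box left where they were.

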